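# Push the seasoning tins down the chute to the escapement stop

## Robot

A 7-joint arm with a two-finger parallel gripper is mounted at the origin on a cart in front of the work surface, level with it; the furniture and walls round the work are solid. World frame = base frame: x ahead of the robot, y to its left, z up, the work surface at z = 0. Lengths are in m, angles in rad, forces in N, time in s.
With the tool pointing down it reaches from about 0.4 to 0.85 m from the base axis. Payload 10.4 kg.
Tool frame: the origin (TCP) lies on the centre line of the jaws, within the pads' length; the fingertips stand 8 mm ahead of it and the grasp point (between the pads) lies 11 mm behind it; z points along the fingers, y is the direction in which the jaws open and shut (so a half turn about z gives the same grasp; the last joint's range is limited). The gripper opens to 85 mm and grips with 20 to 120 N. Pads are 22 mm wide; open, the fingers measure 114 mm over their backs; the gripper's body (76 mm by 85 mm) begins 54 mm behind the grasp point. The pads swing forward as they close: fully open they stand 13 mm farther back than shut.
Start: joints at [1.173, 0.332, -0.065, 1.46, 0.022, 1.35, -0.088], TCP at [0.229, -0.582, 0.239] pointing down, gripper open.
Joint ranges: [-2.6, 2.6], [-0.5, 2.12], [-1.47, 1.34], [0.16, 2.42], [-1.27, 4.41], [0.06, 2.06], [-2.6, 2.6]. Speed limits (rad/s): [2.22, 2.22, 2.79, 2.79, 3.14, 3.14, 3.14].

## Interface

Orientations are given as a unit quaternion [x, y, z, w].
In Python, from workcell import manip gives the robot as it stands.
- The arm moves only by the tool arm_command, never from a script. Its argument "targets" is text: rows parted by semicolons, each of 6 numbers parted by spaces: the shift along the tool's x, y, z in mm, then the turn, a rotation vector about the tool's x, y, z in rad. A call has 1 to 5 rows; each row shifts and turns the commanded pose from where the row before left it, along the tool's axes as they then stand; what a row does not reach is not made up. A row lasts 1/8 s, in which the tool goes at most 62.5 mm and 10.7 degrees, less where a joint would pass 70% of its speed; a pose out of reach is approached as far as the arm can. A call is refused whole if a number of a shift passes 62.5 or a number of a turn 0.188, either way. A call with a gripper value outside its range is refused whole. "grip" is the finger opening in mm, from 0 to 85.4, set as the call begins (left out, the last holds). The fingers move at their own pace and stop on an object; "squeeze" is the grip in N (left out, the last holds). Time passes only in rows, so rows that do not move let the fingers close. It gives the time, the measured TCP pose, the force and the opening at its end, in the units of the state.
- manip.get_obs(): the state, without advancing time (a new reading comes with each control period).
- manip.camera(name): name is "scene" or "top"; returns a dict with "frame" (384x512x3 uint8, red, green, blue), "vertical_fov" (degrees; the focal length in pixels is half the picture's height over the tangent of half this angle, whatever the lens; pixels are square), "cx", "cy" (the principal point, pixels), "distortion" ([k1, k2, p1, p2, k3] as OpenCV has them; the pictures are not rectified), "rvec" (rotation vector, rad) and "tvec" (3), from world to camera coordinates, as OpenCV has them. Camera axes: x right, y down, z forward; pixel columns grow to the right and rows downward; lengths in m; the calibration is good to about 2 mm. A picture is of the moment at which its call begins. There is no depth.
- manip.hand_in(): hands the job in, once; it reports no verdict.
Trained networks look in a picture, given as the dict that the camera call returned (one of the last four; its "shot" number tells which), for a name from the list of things; names that differ only in an ending like _2 or _b are one class to them, and where a whole thing is asked for, a point or a joint stands for the part that bears it (a point fixed in the world has none). Each returns a list of dicts, best first, with "p" (0 to 1); they miss things now and then, are a little off and sometimes report something else, mostly with a low value. They report only what shows in the picture. A call takes as long as a camera call. They do not tell look-alikes from the thing itself.
- manip.search_frame(picture, name): "xyz" ([x, y, z] in m, in the coordinates of the camera as it stood for that picture, good to about 4 mm: the middle of the surface that is visible of it).
The state is a dict: "clock": time; "joint_pos": joint angles; "joint_velocities": joint speeds; "tau": joint torques, N m; "position": TCP position; "ee_rot": TCP orientation; "ft_force": force on the tool from outside, world axes, zero at the start; "torque": the same for the moment, N m; "grip_width": opening from 0.0 (shut) to 1.0 (fully open).
Only numpy, scipy, OpenCV 4.12 (cv2) and the standard library are available. Lean on these libraries where they do the work, as an engineer would, in place of code of your own. Each camera call takes 0.05 s, during which the arm holds its last target.

## Task

The single tin left in the metering chute has nothing behind it and has hung up short of the stop. Lay the loose tin flat on the open head of the chute and let go of it, then push it down the lane with the fingers so that it drives the front tin down until that tin comes firmly up against the escapement stop and its red feeler is pushed in; feel for the stop and do not ram it or force it back on its spring. Leave both tins touching each other in the lane, and do not disturb the filled tray or the other things about.

Things in the scene. Friction and masses are not known exactly. Their poses are not given: they have to be found in the camera images.
- chute: Fixed sloping metal chute on a base plate, 92 mm wide. Origin on the table under the lane's centre line; x level, pointing downhill, y across, z up. The floor falls at 0.21 rad (12 deg) towards +x: at distance s along the slope (uphill negative) its top on the centre line is at x = s cos 0.21, y = 0, z = 0.106 - s sin 0.21. It runs from s = -0.275 (open head, no sides) to 0.062
- mouth (a point): Point on the floor, on the centre line at s = -0.178, where the lane begins. White guides 22 mm high stand 60 mm apart from here down, with flared ends up to s = -0.21. The guide on the chute's -y side is sprung and squeezes the tins: pushing one or two tins along takes a steady 3 to 9 N; it wavers as a tin enters. Tins stay where they are left, on the open head too. Axes as the chute's
- outlet (a point): Point on the floor's lower end, centre line, s = 0.062. Uphill of it a grey bridge carries the escapement, clamped where the last user set it: the steel stop blade (34 mm wide) has its uphill face somewhere at s = -0.023 to 0.023, felt as a clear rise of force over the drag. Its spring gives way from 10 N, at 3 N per mm; over 16 N on it is too much. A red feeler pin stands 4 mm out of it
- landing (a point): Point on the top of the lane floor, on the centre line of the open head at s = -0.228, where a tin's underside centre may be laid; axes as the chute's (level, x downhill)
- front_tin_center (a point): Centre of the tin already in the lane: round metal tin with green band, diameter 60 mm, 32 mm high, about 0.18 kg, lying flat on the sloping floor; z is its own axis, upward
- new_tin_center (a point): Centre (16 mm above its underside) of the loose tin, of the same kind: diameter 60 mm, 32 mm high, about 0.18 kg, standing flat on the table to the right of the chute; z is its own axis, upward
- filled_tray: White food tray with green food, 206 x 256 x 67 mm, under the lower end of the chute; origin at the centre of its underside. To be left alone
- label_roll: White label roll, 92 mm across, 52 mm high; origin under its centre. To be left alone
- counter: Light grey tally counter, 68 x 55 x 24 mm; origin under it. To be left alone
- scoop: Steel scoop, 60 x 206 x 32 mm; origin under its middle. To be left alone
- ties: Small round white tub, 70 mm across, 45 mm high; origin under its centre. To be left alone
Not all that is in view belongs to the job. Leave any yellow look-alike of the part that bears new_tin_center alone.

How it is judged:
On the way, in this order (a step that is already met when the one before it is completed fails the run):
1. the loose tin lies flat on the chute behind the front tin, let go (angle between new_tin_center's own z axis and vertical between 0.15 and 0.27 rad and x of new_tin_center in the frame of chute between -0.28 and -0.12 m and y of new_tin_center in the frame of chute between -0.03 and 0.03 m and contact force between the fingers and new_tin below 0.2 N and linear speed of new_tin below 0.01 m/s), for 0.2 s.
2. the front tin is pressed against the stop with at least 2.5 N by way of the new tin (contact force between front_tin and stop_blade_c0 above 2.5 N and distance between new_tin_center and front_tin_center below 0.062 m), for 0.1 s.
At the end, for the whole second after the job is handed in: Both tins lie flat and still in the lane, centred within 6 mm, touching (centres at most 62.5 mm apart); the front tin rests at the stop, holding the feeler pin in by more than 2 of its 4 mm (feeler spring force over 0.37 N) (contact force between front_tin and feeler_c0 above 0.37 N and distance between new_tin_center and front_tin_center below 0.0625 m and x of front_tin_center in the frame of chute above -0.06 m and angle between front_tin_center's own z axis and vertical between 0.15 and 0.27 rad and y of front_tin_center in the frame of chute between -0.006 and 0.006 m and angle between new_tin_center's own z axis and vertical between 0.15 and 0.27 rad and y of new_tin_center in the frame of chute between -0.006 and 0.006 m and linear speed of each of front_tin, new_tin below 0.01 m/s).
It fails at once if the front tin bears on the stop blade with more than 16 N, forcing it back (contact force between front_tin and stop_blade_c0 above 16 N).
It fails at once if a bystander is moved by more than 25 mm (distance of any of filled_tray, label_roll, counter, scoop, ties from where it was at the start of the episode above 0.025 m).
It also fails if it takes over 72 s, if anything falls off the work surface, if the arm or the gripper's body presses on something with over 40 N, if the wrist force passes 120 N, or if a joint passes its speed limit or range.

## Working session

There is one attempt and no reset: what is moved stays moved. The work goes in short steps, Python scripts to look and compute and a tool call to move; the robot and the scene stay as the last step left them, time stands still between calls to the robot, and variables do not carry over. Pictures are saved under pics/ and viewed, and the job is handed in when it is done.

Besides the shell and the picture viewer there is one more tool, called after "Request:" as name(argument=value, ...) on one line, values as JSON. arm_command: Moves the arm, as the interface text tells. Its arguments: {"type":"object","properties":{"targets":{"type":"string"},"grip":{"type":"number"},"squeeze":{"type":"number"}},"required":["targets"]}

```bash
mkdir -p pics; ls
cat > h.py <<'E'
from workcell import manip
import numpy as np, cv2
def K(p):
    f=p["frame"].shape[0]/2/np.tan(np.radians(p["vertical_fov"])/2)
    return np.array([[f,0,p["cx"]],[0,f,p["cy"]],[0,0,1]])
def RT(p): return cv2.Rodrigues(np.array(p["rvec"],float))[0],np.array(p["tvec"],float).ravel()
def c2w(p,x):
    R,t=RT(p); return R.T@(np.array(x)-t)
def proj(p,X): return cv2.projectPoints(np.atleast_2d(np.array(X,float)),np.array(p["rvec"],float),np.array(p["tvec"],float),K(p),np.array(p["distortion"],float))[0].reshape(-1,2)
def ray(p,uv,z):
    n=cv2.undistortPoints(np.array(uv,float).reshape(-1,1,2),K(p),np.array(p["distortion"],float)).reshape(-1,2)
    R,t=RT(p);o=-R.T@t;out=[]
    for a in n:
        d=R.T@np.array([a[0],a[1],1]);out.append(o+d*(z-o[2])/d[2])
    return np.array(out)
def save(p,n,crop=None,s=1):
    im=cv2.cvtColor(p["frame"],cv2.COLOR_RGB2BGR)
    if crop: im=im[crop[1]:crop[3],crop[0]:crop[2]]
    cv2.imwrite("pics/"+n,cv2.resize(im,None,fx=s,fy=s,interpolation=cv2.INTER_CUBIC))
E
python3 - <<'E'
from h import *
np.set_printoptions(precision=4,suppress=True)
o=manip.get_obs(); print(o)
for c in("scene","top"):
    p=manip.camera(c); save(p,c+"0.png",s=1.5)
    print(c,p["vertical_fov"],p["cx"],p["cy"],p["distortion"],-RT(p)[0].T@RT(p)[1])
    for n in["chute","mouth","outlet","landing","front_tin_center","new_tin_center","filled_tray","label_roll","counter","scoop","ties"]:
        r=manip.search_frame(p,n)
        for q in r[:3]: 
            w=c2w(p,q["xyz"]);print(n,round(q["p"],2),w,proj(p,w)[0])
E
```

```text
pics
{'clock': 0.0, 'joint_pos': array([ 1.1734,  0.3329, -0.0647,  1.461 ,  0.0216,  1.3499, -0.0885]), 'joint_velocities': array([-0.0001, -0.002 ,  0.0002, -0.0007, -0.0001, -0.0006, -0.0002]), 'tau': array([ -0.0008, -62.5449,   0.0488, -39.1612,   0.0162,   0.0098,
         0.    ]), 'position': array([ 0.2287, -0.5812,  0.2385]), 'ee_rot': array([ 0.9825,  0.1863, -0.0002, -0.0007]), 'ft_force': array([-0.2914,  0.4961,  0.5746]), 'torque': array([-0.0194, -0.0159,  0.0248]), 'grip_width': 1.0000391911537794}
scene 52.994316794456026 253.62159576438424 190.6369174894638 [-0.0095  0.      0.      0.      0.    ] [0.1747 0.6162 0.9833]
chute 0.84 [0.4745 0.0055 0.1297] [265.891  212.5238]
mouth 0.89 [0.4759 0.0063 0.1295] [265.2888 212.5572]
outlet 0.63 [0.4742 0.0013 0.1322] [266.6983 210.9941]
landing 0.58 [0.4773 0.0021 0.1341] [265.6126 210.339 ]
front_tin_center 0.68 [0.4812 0.0573 0.1561] [254.9158 218.518 ]
new_tin_center 0.64 [ 0.5067 -0.4519  0.032 ] [315.4402 142.1187]
new_tin_center 0.53 [ 0.5416 -0.3528  0.0323] [295.6382 154.6227]
new_tin_center 0.46 [0.4789 0.0026 0
[... 887 characters left out ...]
[242.2566 232.5234]
front_tin_center 0.67 [0.4866 0.0444 0.1548] [216.2486 231.4131]
front_tin_center 0.51 [ 0.6484 -0.2264  0.0515] [313.9968 177.5875]
front_tin_center 0.22 [ 0.5412 -0.3629  0.0307] [360.7853 214.5962]
new_tin_center 0.91 [ 0.5055 -0.4622  0.0272] [394.7052 226.5033]
new_tin_center 0.83 [ 0.5413 -0.3613  0.0346] [360.6009 214.4215]
filled_tray 0.95 [0.4924 0.3243 0.0378] [125.8575 232.7935]
label_roll 0.68 [ 0.6515 -0.2278  0.0539] [314.5418 176.387 ]
counter 0.57 [ 0.6706 -0.422   0.0216] [377.2958 171.9478]
scoop 0.66 [ 0.6619 -0.0725  0.0123] [261.1005 176.4784]
scoop 0.21 [ 0.4862 -0.0212  0.1382] [241.9486 231.891 ]
ties 0.65 [0.6966 0.136  0.0107] [192.7144 166.1924]
```

View pics/scene0.png

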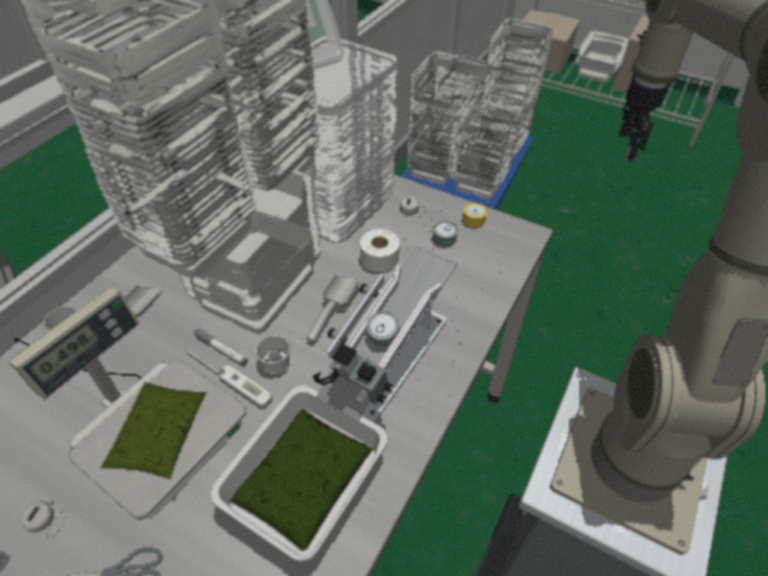

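View pics/top0.png

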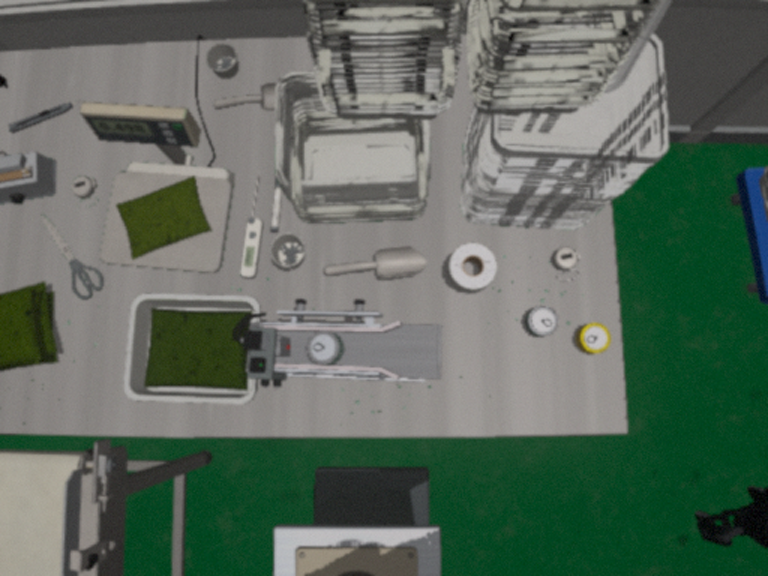

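Candidates for the new tin (top picture at 512x384): grey-white tin at (361,214), yellow tin at (396,225), front tin in the lane at (215,231), plus the label roll at (314,177). By the description it should be the one at (361,214). I'll check it in a close crop.

Run:
```python
from h import *
p=manip.camera("top"); save(p,"t1.png",(335,190,425,250),8); save(p,"t2.png",(150,190,310,270),5)
p=manip.camera("scene"); save(p,"s1.png",(200,130,340,270),4)
```

```text
(no output)
```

View pics/t1.png

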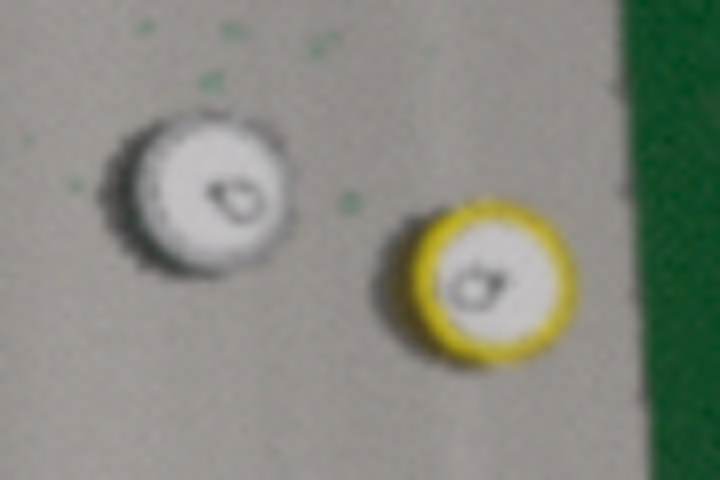

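View pics/t2.png

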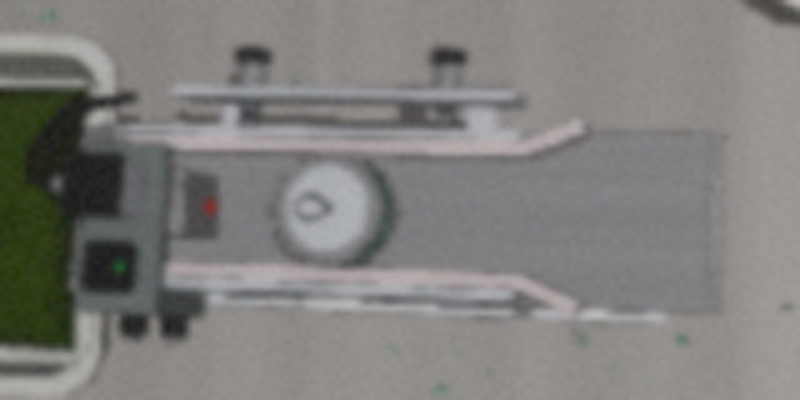

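View pics/s1.png

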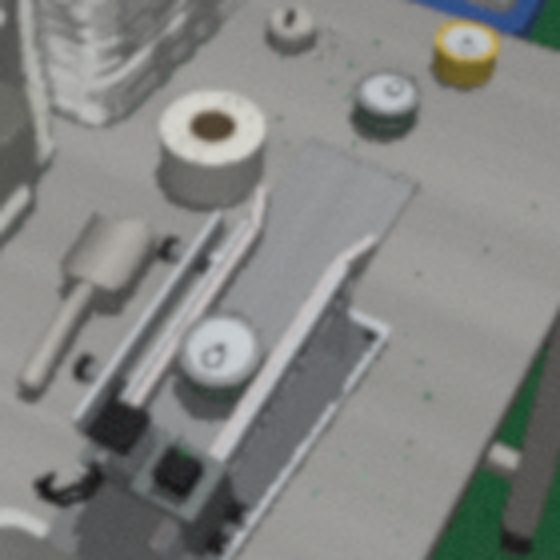

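The grey-white tin has a green side and the other is yellow-banded, so the loose tin is the one at top (361,214). The chute runs downhill towards world +y, with its head at the right. Next I'll fit the chute pose and the tins.

```bash
cat > fit.py <<'E'
from h import *
from scipy.optimize import least_squares
np.set_printoptions(precision=4,suppress=True)
a=.21
def CH(s,y,n=0): return np.array([s*np.cos(a)+n*np.sin(a),y,.106-s*np.sin(a)+n*np.cos(a)])
def W(q,X):
    c,s=np.cos(q[2]),np.sin(q[2]); X=np.atleast_2d(X)
    return np.stack([q[0]+c*X[:,0]-s*X[:,1],q[1]+s*X[:,0]+c*X[:,1],X[:,2]],1)
def U(q,P):
    c,s=np.cos(q[2]),np.sin(q[2]);P=np.atleast_2d(P)-[q[0],q[1],0]
    return np.stack([c*P[:,0]+s*P[:,1],-s*P[:,0]+c*P[:,1],P[:,2]],1)
E
python3 - <<'E'
from fit import *
t=manip.camera("top");s=manip.camera("scene")
T=[((294,216.4),CH(-.275,-.046)),((293.8,252.4),CH(-.275,.046)),((255,220.7),CH(-.178,-.03,.022)),((253,245),CH(-.178,.03,.022))]
S=[((279.5,165),CH(-.275,-.046)),((304,176.25),CH(-.275,.046))]
def res(q): return np.concatenate([(proj(t,W(q,x))-u).ravel() for u,x in T]+[(proj(s,W(q,x))-u).ravel() for u,x in S])
r=least_squares(res,[.48,.05,1.57]); print(r.x); print(r.fun.reshape(-1,2))
print("land",W(r.x,CH(-.228,0)))
# tins: ellipse of top
for n,uv in(("new t",(361.5,214)),("s",(296.5,153))):
    print(n,ray(t if n[-1]=='t' else s,uv,.032))
def show(p,q,n,crop,k):
    im=cv2.cvtColor(p["frame"],cv2.COLOR_RGB2BGR)[crop[1]:crop[3],crop[0]:crop[2]]
    im=cv2.resize(im,None,fx=k,fy=k,interpolation=cv2.INTER_CUBIC)
    L=[[CH(-.275,-.046),CH(-.275,.046),CH(.062,.046),CH(.062,-.046)]]+[[CH(-.178,y,.022),CH(.062,y,.022)] for y in(-.03,.03)]+[[CH(-.228,0),CH(0.06,0)]]
    for l in L:
        uv=(proj(p,W(q,np.array(l)))-[crop[0]-.5,crop[1]-.5])*k
        cv2.polylines(im,[uv.astype(int)],False,(0,0,255),1)
    for c in ([.5413,-.360,0],):
        for h in(0,.032):
            A=np.linspace(0,6.3,60); X=np.stack([c[0]+.03*np.cos(A),c[1]+.03*np.sin(A),0*A+h],1)
            uv=(proj(p,X)-[crop[0]-.5,crop[1]-.5])*k; cv2.polylines(im,[uv.astype(int)],True,(255,0,255),1)
    cv2.imwrite("pics/"+n,im)
show(t,r.x,"f1.png",(180,190,380,270),4);show(s,r.x,"f2.png",(200,130,340,270),4)
E
```

```text
[0.492  0.1151 1.5091]
[[-0.0023  0.6523]
 [-1.2685  0.7631]
 [-0.0501  0.4588]
 [ 0.6373 -0.3237]
 [-1.7179 -1.465 ]
 [ 0.5379 -0.7864]]
land [[ 0.4782 -0.1075  0.1535]]
new t [[ 0.5428 -0.3647  0.032 ]]
s [[ 0.5427 -0.3625  0.032 ]]
```

```bash
sleep 0
```

```text
(no output)
```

View pics/f1.png

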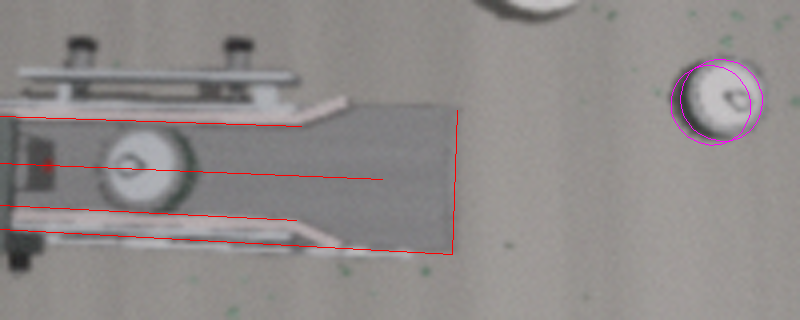

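View pics/f2.png

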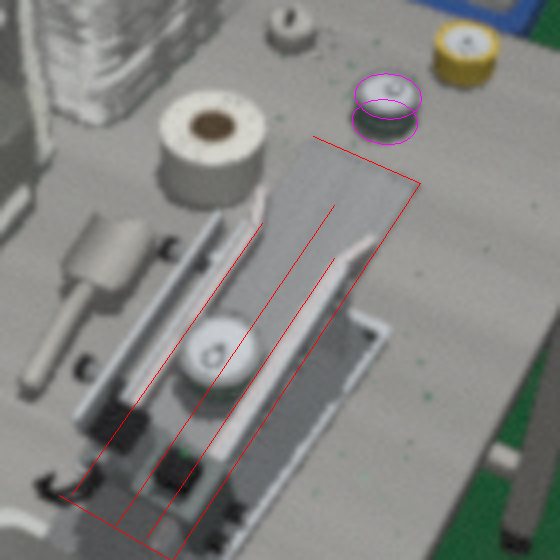

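Run:
```python
from fit import *
t=manip.camera("top");s=manip.camera("scene")
p5=lambda x,y:(150+x/5-.5+.1*0,190+y/5-.5)
p4=lambda x,y:(200+x/4-.5,130+y/4-.5)
T=[(p5(720,132),CH(-.275,-.046)),(p5(718,312),CH(-.275,.046)),(p5(525,153),CH(-.178,-.03,.022)),(p5(515,275),CH(-.178,.03,.022))]
S=[(p4(318,140),CH(-.275,-.046)),(p4(416,185),CH(-.275,.046))]
# line obs: (cam, pixel, (y,n))
L=[(t,p5(170,150),(-.03,.022)),(t,p5(350,152),(-.03,.022)),(t,p5(165,262),(.03,.022)),(t,p5(350,268),(.03,.022)),
   (t,p5(328,208),(0,.032)),(s,p4(220,345),(0,.032)),
   (s,p4(205,455),(.03,.022)),(s,p4(308,300),(.03,.022)),(s,p4(130,405),(-.03,.022))]
def lr(q):
    o=[]
    for c,u,(y,n) in L:
        A=proj(c,W(q,np.array([CH(-.25,y,n),CH(.06,y,n)]))); d=(A[1]-A[0]);d/=np.linalg.norm(d)
        v=np.array(u)-A[0]; o.append(v[0]*d[1]-v[1]*d[0])
    return np.array(o)
def res(q): return np.concatenate([(proj(t,W(q,x))-u).ravel() for u,x in T]+[(proj(s,W(q,x))-u).ravel() for u,x in S]+[lr(q)])
r=least_squares(res,[.48,.05,1.57],loss='soft_l1'); q=r.x; print(q); print(r.fun[:12].reshape(-1,2),r.fun[12:])
J=r.jac;print(np.sqrt(np.diag(np.linalg.inv(J.T@J))))
print("land",W(q,CH(-.228,0)))
# front tin top centre ->s
for c,u in((t,p5(328,208)),(s,p4(220,345))):
    z=.15
    for _ in range(20):
        P=ray(c,u,z);X=U(q,P)[0]; sx=(X[0]-.032*np.sin(a))/np.cos(a); z=CH(sx,0,.032)[2]
    print("front tin s,y",sx,X[1])
# new tin fine: threshold-free; try grid residual by grey gradient around base/top outlines
for c,nm in((t,"t"),(s,"s")):
    g=cv2.GaussianBlur(cv2.cvtColor(c["frame"],cv2.COLOR_RGB2GRAY).astype(float),(0,0),.8)
    A=np.linspace(0,2*np.pi,90,endpoint=False)
    def samp(cx,cy,rr,h):
        uv=proj(c,np.stack([cx+rr*np.cos(A),cy+rr*np.sin(A),0*A+h],1)).astype(np.float32)
        return cv2.remap(g.astype(np.float32),uv[:,0].reshape(-1,1),uv[:,1].reshape(-1,1),cv2.INTER_LINEAR).mean()
    b=max(((samp(x,y,.0245,.032)-samp(x,y,.031,.032)),x,y) for x in np.arange(.530,.556,.001) for y in np.arange(-.376,-.348,.001))
    print(nm,b)
```

```text
[0.491  0.1164 1.5206]
[[-0.1661  0.3312]
 [-0.8226  0.4394]
 [-0.1523  0.6813]
 [ 0.8009 -0.1952]
 [-2.0897 -0.8782]
 [ 0.314  -0.4097]] [ 0.2596 -0.1067  0.2574  0.0999  0.0568 -0.1049  0.1811  0.5551 -1.3129]
[0.0012 0.0014 0.0077]
land [[ 0.4798 -0.1064  0.1535]]
front tin s,y -0.07728235454678502 -2.0112892045180426e-05
front tin s,y -0.07707490508024055 -0.0003124525141133716
t (np.float32(31.536682), np.float64(0.544), np.float64(-0.363))
s (np.float32(22.600258), np.float64(0.543), np.float64(-0.362))
```

```bash
cat > mv.py <<'E'
from fit import *
from scipy.spatial.transform import Rotation as Ro
Q=np.array([.491,.1164,1.5206])
def Rtool(tilt=0.):
    c,s=np.cos(Q[2]),np.sin(Q[2]); x=np.array([c,s,0]);y=np.array([s,-c,0])  # y = z x x, z down
    return Ro.from_matrix(np.stack([x,y,[0,0,-1]],1))*Ro.from_rotvec([0,-tilt,0])
def slope(s,y,n): return W(Q,CH(s,y,n))[0]
def rows(Pt,Rt,n,P0=None,R0=None):
    o=manip.get_obs()
    P0=o["position"] if P0 is None else P0; R0=Ro.from_quat(o["ee_rot"]) if R0 is None else R0
    dr=(R0.inv()*Rt).as_rotvec()/n; R=R0; dp=(np.array(Pt)-P0)/n; out=[]
    for i in range(n):
        out.append(np.r_[R.inv().apply(dp)*1000,dr]); R=R*Ro.from_rotvec(dr)
    print("; ".join(" ".join(f"{v:.1f}" if j<3 else f"{v:.3f}" for j,v in enumerate(r)) for r in out))
def st():
    o=manip.get_obs(); R=Ro.from_quat(o["ee_rot"]); X=U(Q,o["position"])[0]
    s=(X[0]*np.cos(a)-(X[2]-.106)*np.sin(a)); n=X[0]*np.sin(a)+(X[2]-.106)*np.cos(a)
    print("t",round(o["clock"],2),"pos",o["position"],"chute s,y,n",np.array([s,X[1],n]),"F tool",R.inv().apply(o["ft_force"]),"g",round(o["grip_width"],3))
    print(" rot err flat",(R.inv()*Rtool()).as_rotvec()," tilt",(R.inv()*Rtool(a)).as_rotvec(),"j",o["joint_pos"])
E
python3 - <<'E'
from mv import *
st(); rows([.5435,-.3625,.14],Rtool(),8)
E
```

```text
t 1.5 pos [ 0.2288 -0.5816  0.2393] chute s,y,n [-0.7225  0.2268 -0.0177] F tool [ 0.5507 -0.859  -0.1431] g 1.003
 rot err flat [ 0.0001  0.     -1.1458]  tilt [-0.1202 -0.1864 -1.1414] j [ 1.1734  0.3322 -0.0647  1.4601  0.0216  1.3499 -0.0885]
46.6 -11.1 12.4 0.000 0.000 -0.143; 47.7 -4.3 12.4 0.000 0.000 -0.143; 47.9 2.5 12.4 0.000 0.000 -0.143; 47.0 9.3 12.4 0.000 0.000 -0.143; 45.2 16.0 12.4 0.000 0.000 -0.143; 42.5 22.2 12.4 0.000 0.000 -0.143; 38.8 28.1 12.4 0.000 0.000 -0.143; 34.4 33.3 12.4 0.000 0.000 -0.143
```

Request:
arm_command(targets="46.6 -11 12.4 0 0 -0.143; 47.7 -4.3 12.4 0 0 -0.143; 47.9 2.5 12.4 0 0 -0.143; 47 9.3 12.4 0 0 -0.143", grip=85, squeeze=40)

```text
clock: 2.0
position: [0.3873, -0.4713, 0.1895]
ee_rot: [0.889, 0.458, 0.0, 0.0]
ft_force: [-0.4, -0.7, -0.7]
grip_width: 0.994
```

Request:
arm_command(targets="45.2 16 12.4 0 0 -0.143; 42.5 22.2 12.4 0 0 -0.143; 38.8 28 12.4 0 0 -0.143; 34.4 33.3 12.4 0 0 -0.143; 0 0 0 0 0 0")

```text
clock: 2.62
position: [0.5465, -0.3581, 0.1388]
ee_rot: [0.722, 0.692, 0.001, -0.001]
ft_force: [-0.5, 0.6, -0.3]
grip_width: 0.994
```

Run:
```python
from mv import *
st(); rows([.5435,-.3625,.06],Rtool(),3)
p=manip.camera("top");save(p,"t3.png",(300,150,430,270),5)
```

```text
t 2.62 pos [ 0.5465 -0.3581  0.1388] chute s,y,n [-0.4676 -0.0792 -0.0661] F tool [ 0.5662 -0.5476  0.2942] g 0.994
 rot err flat [ 0.0001 -0.0034  0.0066]  tilt [ 0.0008 -0.2134  0.0066] j [ 0.801   0.4928 -0.3913  1.4823  0.191   1.206   0.3397]
-1.6 -0.9 26.3 0.000 -0.001 0.002; -1.6 -0.9 26.3 0.000 -0.001 0.002; -1.5 -0.9 26.3 0.000 -0.001 0.002
```

View pics/t3.png

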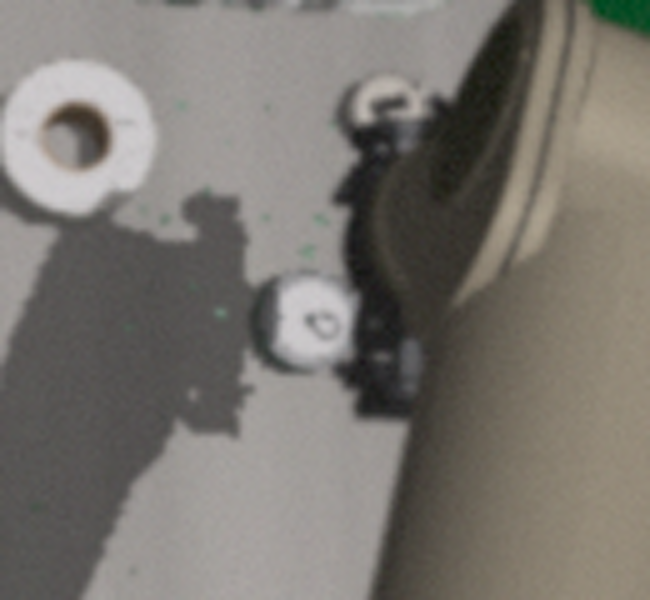

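The gripper stands over the tin (tin at crop (315,320)), displaced only by parallax. I'll descend.

Request:
arm_command(targets="-1.6 -0.9 26 0 -0.001 0.002; -1.6 -0.9 26 0 -0.001 0.002; -1.5 -0.9 26 0 -0.001 0.002; 0 0 0 0 0 0")

```text
clock: 3.18
position: [0.5384, -0.3683, 0.0605]
ee_rot: [0.728, 0.685, -0.002, -0.0]
ft_force: [0.4, -0.6, 0.4]
grip_width: 0.991
```

Run:
```python
from mv import *
st(); rows([.5435,-.3625,.01],Rtool(),3)
p=manip.camera("scene");save(p,"s3.png",(250,90,350,190),6)
```

```text
t 3.17 pos [ 0.5384 -0.3683  0.0605] chute s,y,n [-0.4616 -0.0717 -0.1449] F tool [-0.5937  0.3914 -0.3762] g 0.991
 rot err flat [-0.0034  0.0021 -0.0103]  tilt [-0.0044 -0.2079 -0.0099] j [ 0.8015  0.5665 -0.3674  1.5494  0.2255  1.0695  0.3168]
2.1 1.6 16.8 -0.001 0.001 -0.003; 2.0 1.6 16.8 -0.001 0.001 -0.003; 2.0 1.6 16.8 -0.001 0.001 -0.003
```

View pics/s3.png

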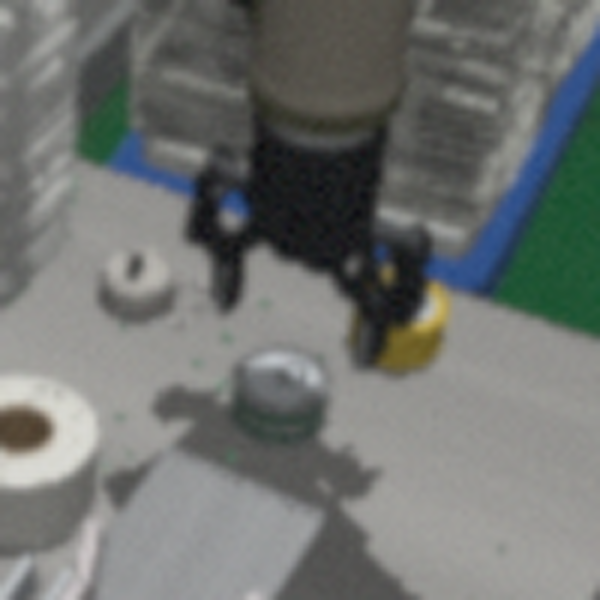

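The measured pose was lagging, so I'll let the arm settle and then measure again.

Request:
arm_command(targets="0 0 0 0 0 0; 0 0 0 0 0 0; 0 0 0 0 0 0")

```text
clock: 3.6
position: [0.5408, -0.3676, 0.0629]
ee_rot: [0.727, 0.686, -0.001, 0.002]
ft_force: [-0.4, -0.3, -0.1]
grip_width: 0.995
```

Run:
```python
from mv import *
st(); rows([.5435,-.3625,.01],Rtool(),3)
```

```text
t 3.6 pos [ 0.5408 -0.3676  0.0629] chute s,y,n [-0.4614 -0.0741 -0.1424] F tool [-0.3609 -0.3364  0.1319] g 0.995
 rot err flat [ 0.0009  0.0036 -0.0078]  tilt [ 0.0001 -0.2064 -0.0079] j [ 0.8004  0.5645 -0.3692  1.5473  0.2254  1.0694  0.317 ]
1.8 0.8 17.6 0.000 0.001 -0.003; 1.8 0.8 17.6 0.000 0.001 -0.003; 1.8 0.8 17.6 0.000 0.001 -0.003
```

Request:
arm_command(targets="5.2 2.5 0 0 0.002 -0.008; 0 0 20 0 0 0; 0 0 20 0 0 0; 0 0 12.5 0 0 0; 0 0 0 0 0 0")

```text
clock: 4.22
position: [0.5424, -0.362, 0.0078]
ee_rot: [0.725, 0.689, -0.001, -0.001]
ft_force: [-0.7, -0.4, 1.3]
grip_width: 0.993
```

Request:
arm_command(targets="0 0 0 0 0 0; 0 0 0 0 0 0")

```text
clock: 4.47
position: [0.5438, -0.3628, 0.0104]
ee_rot: [0.725, 0.689, -0.0, 0.001]
ft_force: [-0.3, 0.3, 0.8]
grip_width: 0.998
```

Run:
```python
from mv import *
st()
```

```text
t 4.47 pos [ 0.5438 -0.3628  0.0104] chute s,y,n [-0.4455 -0.0768 -0.1927] F tool [ 0.274  -0.3416 -0.7665] g 0.998
 rot err flat [0.0011 0.0017 0.0002]  tilt [ 0.0011 -0.2083  0.    ] j [ 0.7846  0.6274 -0.3582  1.5749  0.2512  0.9832  0.2993]
```

Request:
arm_command(targets="0 0 0 0 0 0; 0 0 0 0 0 0; 0 0 0 0 0 0; 0 0 0 0 0 0; 0 0 0 0 0 0", grip=50, squeeze=40)

```text
clock: 5.1
position: [0.5435, -0.3626, 0.0103]
ee_rot: [0.725, 0.689, -0.0, 0.001]
ft_force: [-3.0, 1.1, 5.4]
grip_width: 0.695
```

Run:
```python
from mv import *
st()
p=manip.camera("scene");save(p,"s4.png",(250,90,350,190),6)
```

```text
t 5.1 pos [ 0.5435 -0.3626  0.0103] chute s,y,n [-0.4454 -0.0765 -0.1928] F tool [ 0.9642 -3.0723 -5.4485] g 0.695
 rot err flat [0.0005 0.0015 0.0002]  tilt [ 0.0005 -0.2085  0.0001] j [ 0.7846  0.6273 -0.3582  1.5752  0.2512  0.9835  0.2993]
```

View pics/s4.png

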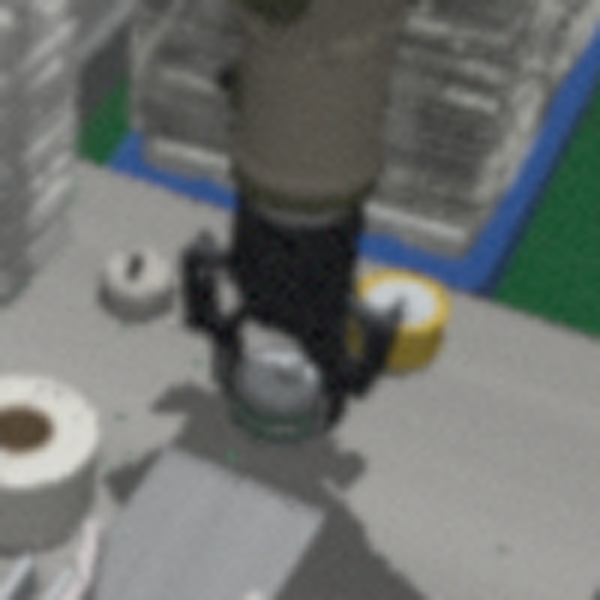

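Tin gripped (opening 59.4 mm). Next, lift.

Request:
arm_command(targets="0 0 -30 0 0 0; 0 0 -45 0 0 0; 0 0 -50 0 0 0; 0 0 -50 0 0 0; 0 0 -35 0 0 0")

```text
clock: 5.78
position: [0.5436, -0.3623, 0.2219]
ee_rot: [0.725, 0.689, -0.0, 0.001]
ft_force: [0.6, -0.7, -2.5]
grip_width: 0.691
```

Request:
arm_command(targets="0 0 0 0 0 0; 0 0 0 0 0 0; 0 0 0 0 0 0")

```text
clock: 6.15
position: [0.5426, -0.3619, 0.2175]
ee_rot: [0.725, 0.689, -0.001, -0.001]
ft_force: [0.6, 0.4, -2.5]
grip_width: 0.693
```

Run:
```python
from mv import *
st(); print(slope(-.235,0,.05)); rows(slope(-.235,0,.05),Rtool(a),6)
p=manip.camera("scene");save(p,"s5.png",(220,60,360,190),5)
```

```text
t 6.15 pos [ 0.5426 -0.3619  0.2175] chute s,y,n [-0.4879 -0.0755  0.01  ] F tool [0.4081 0.6208 2.4938] g 0.693
 rot err flat [-0.0027 -0.0005  0.0003]  tilt [-0.0027 -0.2105  0.0005] j [ 0.8076  0.4347 -0.3965  1.3926  0.1681  1.35    0.3572]
[ 0.48   -0.1027  0.2039]
42.6 -12.6 2.3 -0.000 -0.035 0.000; 42.7 -12.6 0.8 -0.000 -0.035 0.000; 42.7 -12.6 -0.7 -0.000 -0.035 0.000; 42.6 -12.6 -2.2 -0.000 -0.035 0.000; 42.5 -12.6 -3.7 -0.000 -0.035 0.000; 42.4 -12.6 -5.2 -0.000 -0.035 0.000
```

View pics/s5.png

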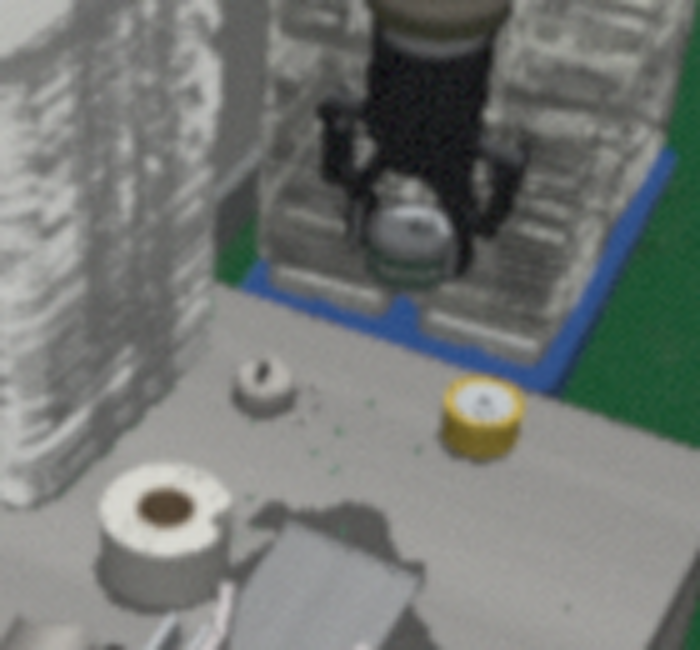

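The tin is held level at crop (415,240). Now carry it over the head.

Request:
arm_command(targets="42.6 -12.6 2 0 -0.035 0; 42.7 -12.6 0.8 0 -0.035 0; 42.7 -12.6 -0.7 0 -0.035 0; 42.6 -12.6 -2 0 -0.035 0; 42.5 -12.6 -3.7 0 -0.035 0")

```text
clock: 6.82
position: [0.4903, -0.1448, 0.2074]
ee_rot: [0.722, 0.687, -0.064, 0.061]
ft_force: [0.2, 1.1, -1.9]
grip_width: 0.685
```

Request:
arm_command(targets="42.4 -12.6 -5 0 -0.035 0; 0 0 0 0 0 0; 0 0 0 0 0 0; 0 0 0 0 0 0; 0 0 0 0 0 0")

```text
clock: 7.45
position: [0.4806, -0.104, 0.2054]
ee_rot: [0.721, 0.685, -0.076, 0.072]
ft_force: [0.1, 0.1, -2.5]
grip_width: 0.693
```

Run:
```python
from mv import *
st(); rows(slope(-.235,0,.016),Rtool(a),1)
p=manip.camera("scene");save(p,"s6.png",(200,120,340,240),5)
p=manip.camera("top");save(p,"t6.png",(200,180,340,270),5)
```

```text
t 7.45 pos [ 0.4806 -0.104   0.2054] chute s,y,n [-0.2365 -0.0007  0.0512] F tool [0.6134 0.0558 2.4375] g 0.693
 rot err flat [-0.0005  0.2108 -0.0015]  tilt [-0.0006  0.0008 -0.0014] j [ 0.525   0.0922 -0.5723  1.8496  0.2742  1.2474 -0.1895]
1.6 -0.6 35.2 -0.001 0.001 -0.001
```

View pics/s6.png

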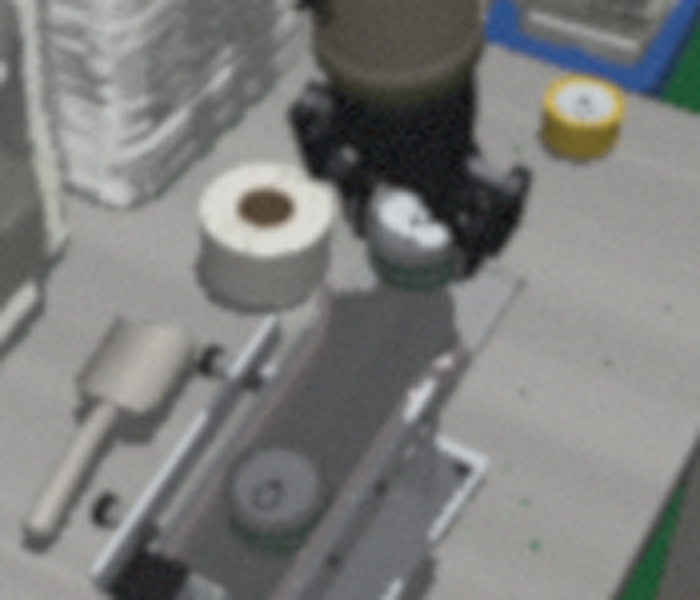

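View pics/t6.png

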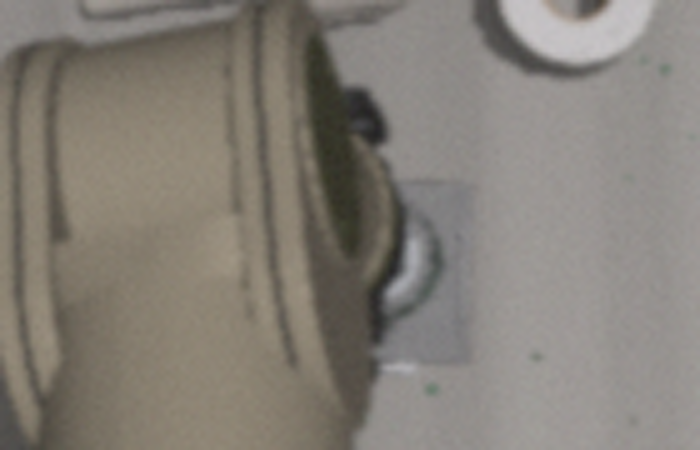

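The tin is over the open head, centred on it in both views. I'll lower it, feeling for the floor.

Request:
arm_command(targets="1.5 -0.6 12 0 0 0; 0 0 12 0 0 0; 0 0 10 0 0 0; 0 0 0 0 0 0; 0 0 0 0 0 0")

```text
clock: 8.18
position: [0.4799, -0.1087, 0.1722]
ee_rot: [0.721, 0.685, -0.076, 0.073]
ft_force: [-0.2, -0.6, -1.6]
grip_width: 0.69
```

Request:
arm_command(targets="0 0 2 0 0 0; 0 0 0 0 0 0; 0 0 0 0 0 0")

```text
clock: 8.55
position: [0.4798, -0.1091, 0.1702]
ee_rot: [0.721, 0.685, -0.076, 0.073]
ft_force: [-0.2, 0.7, -1.5]
grip_width: 0.692
```

Run:
```python
from mv import *
st()
```

```text
t 8.55 pos [ 0.4798 -0.1091  0.1702] chute s,y,n [-0.2342 -0.0001  0.0157] F tool [ 0.9453 -0.216   1.356 ] g 0.692
 rot err flat [0.0003 0.2111 0.0003]  tilt [0.0003 0.0011 0.0002] j [ 0.5241  0.1256 -0.5682  1.8949  0.3015  1.1767 -0.2126]
```

Request:
arm_command(targets="0 0 2 0 0 0; 0 0 0 0 0 0; 0 0 0 0 0 0")

```text
clock: 8.93
position: [0.4797, -0.1096, 0.1681]
ee_rot: [0.721, 0.685, -0.076, 0.073]
ft_force: [-0.9, 1.2, -3.2]
grip_width: 0.696
```

Request:
arm_command(targets="0 0 1.5 0 0 0; 0 0 0 0 0 0; 0 0 0 0 0 0")

```text
clock: 9.3
position: [0.4797, -0.1099, 0.1666]
ee_rot: [0.721, 0.685, -0.076, 0.073]
ft_force: [0.1, 1.0, -2.5]
grip_width: 0.687
```

Run:
```python
from mv import *
st()
```

```text
t 9.3 pos [ 0.4797 -0.1099  0.1666] chute s,y,n [-0.2342 -0.      0.012 ] F tool [1.4825 0.0626 2.2622] g 0.687
 rot err flat [0.     0.2111 0.0002]  tilt [0.     0.0011 0.0002] j [ 0.5242  0.1296 -0.5674  1.899   0.3046  1.1698 -0.2148]
```

Request:
arm_command(targets="0 0 1 0 0 0; 0 0 0 0 0 0; 0 0 0 0 0 0")

```text
clock: 9.68
position: [0.4797, -0.1101, 0.1657]
ee_rot: [0.721, 0.685, -0.076, 0.073]
ft_force: [0.1, -0.1, -2.2]
grip_width: 0.684
```

Request:
arm_command(targets="0 0 0.7 0 0 0; 0 0 0 0 0 0; 0 0 0 0 0 0")

```text
clock: 10.05
position: [0.4797, -0.1102, 0.1652]
ee_rot: [0.721, 0.685, -0.076, 0.073]
ft_force: [-2.2, -0.7, 2.3]
grip_width: 0.692
```

Run:
```python
from mv import *
st()
p=manip.camera("scene");save(p,"s7.png",(230,130,330,220),7)
```

```text
t 10.05 pos [ 0.4797 -0.1102  0.1652] chute s,y,n [-0.2342 -0.0001  0.0106] F tool [-1.2896 -2.1262 -2.1161] g 0.692
 rot err flat [0.0003 0.2112 0.0001]  tilt [0.0003 0.0012 0.0001] j [ 0.5242  0.1312 -0.5671  1.9006  0.306   1.1668 -0.216 ]
```

View pics/s7.png

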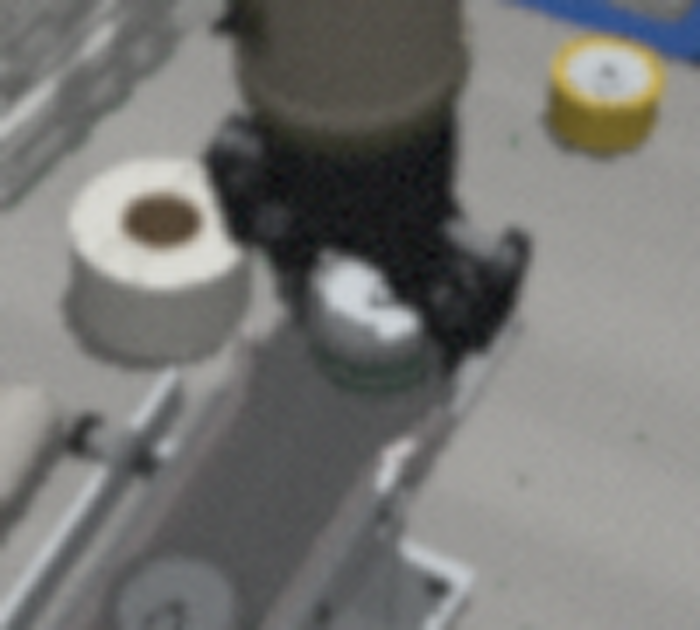

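The force along the tool flipped from +2.3 to −2.1 N at n = 10.6 mm, so the tin is on the floor. Releasing it.

Request:
arm_command(targets="0 0 0 0 0 0; 0 0 0 0 0 0; 0 0 0 0 0 0; 0 0 0 0 0 0", grip=82)

```text
clock: 10.6
position: [0.4797, -0.1102, 0.1649]
ee_rot: [0.721, 0.685, -0.076, 0.073]
ft_force: [0.0, -0.7, 0.1]
grip_width: 0.962
```

Request:
arm_command(targets="0 0 -8 0 0 0; 0 0 -15 0 0 0; 0 0 -20 0 0 0; 0 0 -20 0 0 0; 0 0 -10 0 0 0")

```text
clock: 11.22
position: [0.4811, -0.0945, 0.2383]
ee_rot: [0.72, 0.685, -0.076, 0.074]
ft_force: [-0.1, -0.1, 0.6]
grip_width: 0.962
```

Run:
```python
from mv import *
st()
p=manip.camera("scene");save(p,"s8.png",(200,120,340,240),5)
```

```text
t 11.22 pos [ 0.4811 -0.0945  0.2383] chute s,y,n [-0.234  -0.0007  0.0854] F tool [-0.266  -0.0818 -0.5151] g 0.962
 rot err flat [0.0025 0.2113 0.0005]  tilt [0.0025 0.0013 0.0002] j [ 0.5201  0.0629 -0.58    1.8064  0.2534  1.3117 -0.1779]
```

View pics/s8.png

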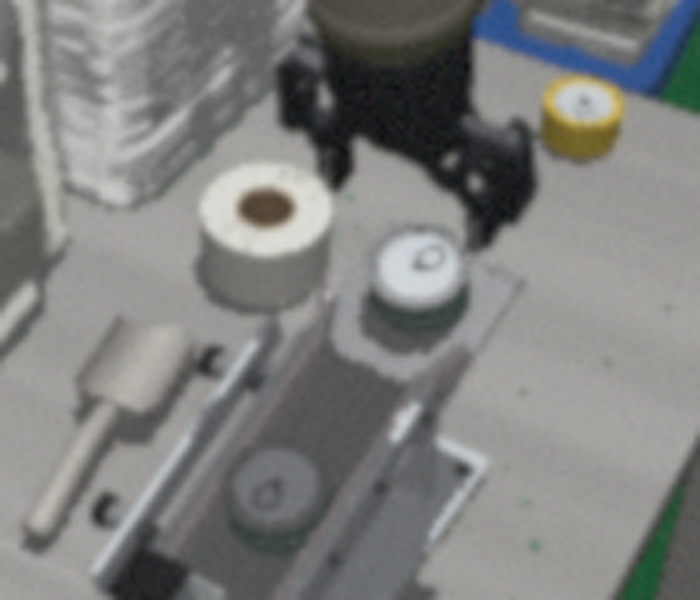

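The tin lies flat on the head, its top centre at crop (420,260), with the fingers clear. I'll measure its position and plan the approach behind it.

Run:
```python
from mv import *
def tinfit(c,s0,y0=0,refine=True):
    g=cv2.GaussianBlur(cv2.cvtColor(c["frame"],cv2.COLOR_RGB2GRAY).astype(np.float32),(0,0),.8)
    A=np.linspace(0,2*np.pi,72,endpoint=False)
    def samp(s,y,r):
        X=np.array([CH(s+r*np.cos(b),y+r*np.sin(b),.032) for b in A]); uv=proj(c,W(Q,X)).astype(np.float32)
        return cv2.remap(g,uv[:,0].reshape(-1,1),uv[:,1].reshape(-1,1),cv2.INTER_LINEAR).mean()
    return max((samp(s,y,.0245)-samp(s,y,.031),s,y) for s in s0+np.arange(-.012,.0121,.001) for y in y0+np.arange(-.01,.0101,.001))
c=manip.camera("scene")
print("new",tinfit(c,-.234)); print("front",tinfit(c,-.077))
# lift 30 mm extra not needed; plan: behind tin
st()
```

```text
new (np.float32(35.263283), np.float64(-0.23500000000000001), np.float64(0.0009999999999999905))
front (np.float32(7.7201233), np.float64(-0.07399999999999998), np.float64(0.002999999999999989))
t 11.32 pos [ 0.481  -0.0946  0.2377] chute s,y,n [-0.2341 -0.0007  0.0848] F tool [-0.4629  0.0052 -0.1829] g 0.956
 rot err flat [0.0023 0.2114 0.0004]  tilt [0.0024 0.0014 0.0002] j [ 0.5201  0.0634 -0.5799  1.8072  0.2538  1.3107 -0.1782]
```

Request:
arm_command(targets="-12 0 0 0 0 0; -16 0 0 0 0 0; -16 0 0 0 0 0; -10 0.5 0 0 0 0; 0 0 0 0 0 0", grip=8, squeeze=60)

```text
clock: 11.95
position: [0.4782, -0.1487, 0.2477]
ee_rot: [0.721, 0.685, -0.076, 0.073]
ft_force: [0.5, 0.8, 0.2]
grip_width: 0.098
```

Request:
arm_command(targets="0 0 0 0 0 0; 0 0 0 0 0 0; 0 0 0 0 0 0; 0 0 0 0 0 0")

```text
clock: 12.45
position: [0.4783, -0.1475, 0.2476]
ee_rot: [0.72, 0.685, -0.076, 0.073]
ft_force: [0.2, -0.2, -0.0]
grip_width: 0.094
```

Run:
```python
from mv import *
st()
p=manip.camera("scene");save(p,"s9.png",(200,120,340,240),5)
```

```text
t 12.45 pos [ 0.4783 -0.1475  0.2476] chute s,y,n [-0.288  -0.0006  0.0834] F tool [-0.2263  0.2501  0.0518] g 0.094
 rot err flat [0.0001 0.211  0.0005]  tilt [0.0001 0.001  0.0005] j [ 0.5797  0.0611 -0.5289  1.7866  0.2505  1.3098 -0.064 ]
```

View pics/s9.png

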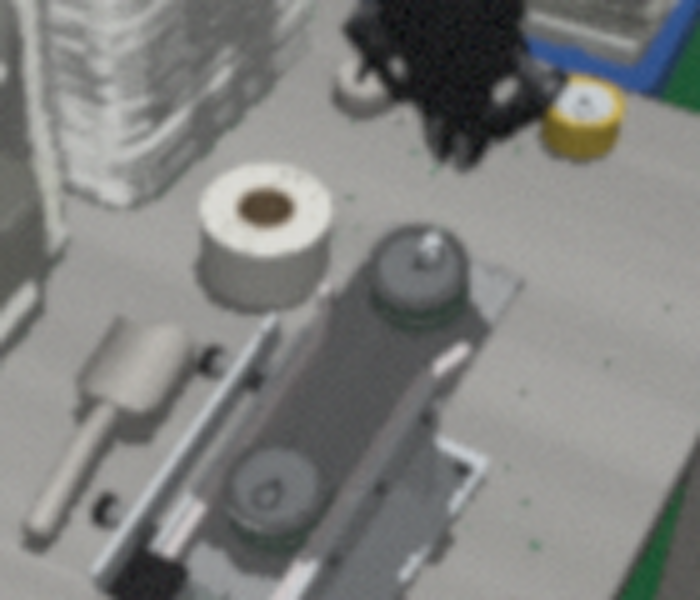

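The shut fingers are up behind the tin (tips at crop (455,165)). I'll lower them, backed off by 3 mm.

Request:
arm_command(targets="-3 0 15 0 0 0; 0 0 20 0 0 0; 0 0 20 0 0 0; 0 0 13 0 0 0; 0 0 0 0 0 0")

```text
clock: 13.12
position: [0.4768, -0.1651, 0.1807]
ee_rot: [0.721, 0.685, -0.077, 0.072]
ft_force: [-0.2, -0.7, 1.1]
grip_width: 0.093
```

Request:
arm_command(targets="0 0 0 0 0 0; 0 0 0 0 0 0; 0 0 0 0 0 0")

```text
clock: 13.5
position: [0.4777, -0.1648, 0.1823]
ee_rot: [0.721, 0.685, -0.076, 0.073]
ft_force: [0.3, -0.4, -0.6]
grip_width: 0.096
```

Run:
```python
from mv import *
st()
p=manip.camera("scene");save(p,"s10.png",(230,110,340,210),6)
```

```text
t 13.5 pos [ 0.4777 -0.1648  0.1823] chute s,y,n [-0.2913 -0.0009  0.0159] F tool [-0.2649  0.2751  0.666 ] g 0.096
 rot err flat [0.0009 0.2113 0.0002]  tilt [0.0009 0.0013 0.0001] j [ 0.5888  0.1201 -0.5157  1.8702  0.2935  1.1759 -0.0885]
```

View pics/s10.png

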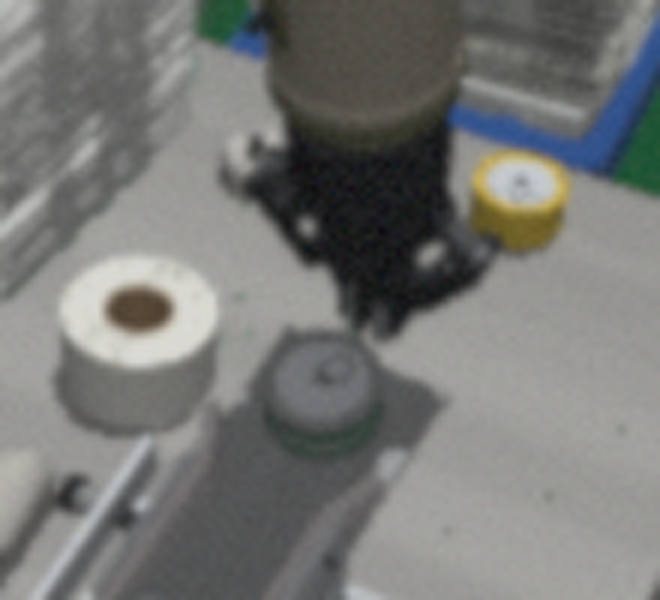

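Request:
arm_command(targets="4 0.8 1.5 0 0 0; 5 0 0 0 0 0; 5 0 0 0 0 0; 5 0 0 0 0 0; 5 0 0 0 0 0")

```text
clock: 14.18
position: [0.4794, -0.1415, 0.1753]
ee_rot: [0.721, 0.685, -0.076, 0.073]
ft_force: [-0.3, -0.3, -0.8]
grip_width: 0.094
```

Request:
arm_command(targets="5 0 0 0 0 0; 5 0 0 0 0 0; 5 0 0 0 0 0; 5 0 0 0 0 0; 5 0 0 0 0 0")

```text
clock: 14.8
position: [0.4806, -0.1171, 0.17]
ee_rot: [0.721, 0.685, -0.076, 0.073]
ft_force: [-0.2, -1.5, -0.0]
grip_width: 0.091
```

Request:
arm_command(targets="5 0 0 0 0 0; 5 0 0 0 0 0; 5 0 0 0 0 0; 0 0 0 0 0 0")

```text
clock: 15.3
position: [0.4807, -0.104, 0.1672]
ee_rot: [0.721, 0.685, -0.078, 0.073]
ft_force: [-4.3, -5.3, 5.1]
grip_width: 0.092
```

Run:
```python
from mv import *
st()
p=manip.camera("scene");save(p,"s11.png",(200,120,340,240),5)
```

```text
t 15.3 pos [ 0.4807 -0.104   0.1672] chute s,y,n [-0.2286 -0.0008  0.0138] F tool [-6.4458 -4.0135 -3.8101] g 0.092
 rot err flat [-0.0012  0.2133 -0.0011]  tilt [-0.0014  0.0033 -0.001 ] j [ 0.5108  0.1317 -0.5683  1.896   0.307   1.1759 -0.2306]
```

View pics/s11.png

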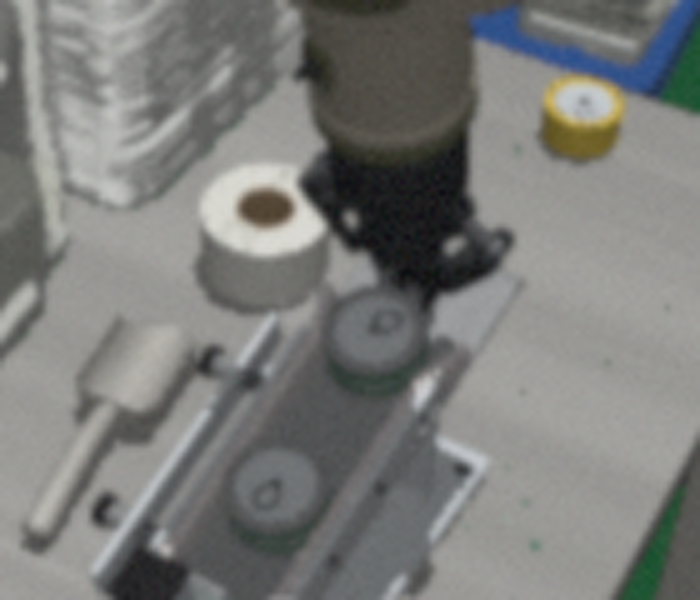

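The new tin is entering the lane mouth (crop (375,335)) with about 6 N of drag, which is in the expected range. Continuing.

Request:
arm_command(targets="4 0 0 0 0 0; 4 0 0 0 0 0; 4 0 0 0 0 0; 0 0 0 0 0 0")

```text
clock: 15.85
position: [0.4812, -0.0919, 0.1645]
ee_rot: [0.721, 0.685, -0.077, 0.073]
ft_force: [-4.9, -4.6, 4.3]
grip_width: 0.095
```

Request:
arm_command(targets="4 0 0 0 0 0; 4 0 0 0 0 0; 4 0 0 0 0 0; 0 0 0 0 0 0")

```text
clock: 16.35
position: [0.4819, -0.0799, 0.162]
ee_rot: [0.721, 0.685, -0.077, 0.073]
ft_force: [-2.6, -2.7, 2.8]
grip_width: 0.097
```

Run:
```python
from mv import *
st()
p=manip.camera("scene");save(p,"s12.png",(200,120,340,240),5)
```

```text
t 16.35 pos [ 0.4819 -0.0799  0.162 ] chute s,y,n [-0.2039 -0.0008  0.0138] F tool [-3.3031 -2.4598 -2.1095] g 0.097
 rot err flat [-0.0012  0.2125 -0.0005]  tilt [-0.0013  0.0025 -0.0003] j [ 0.4794  0.1402 -0.5887  1.9007  0.312   1.1771 -0.2849]
```

View pics/s12.png

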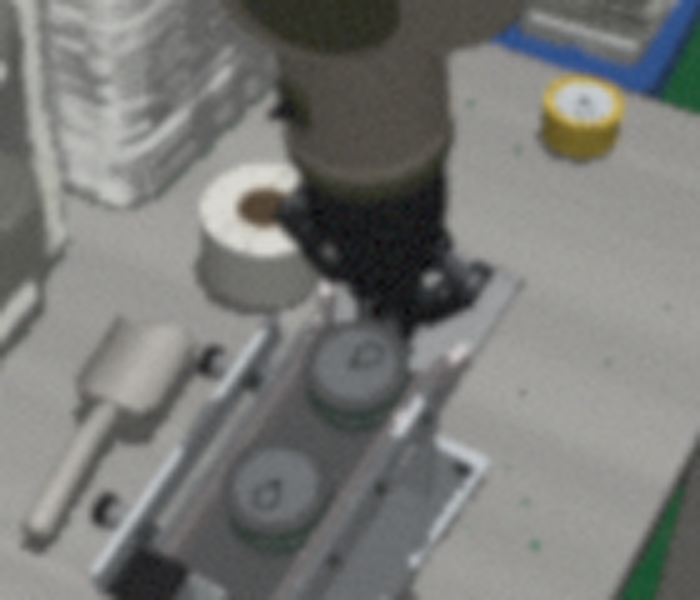

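Request:
arm_command(targets="4 0 0 0 0 0; 4 0 0 0 0 0; 4 0 0 0 0 0; 4 0 0 0 0 0")

```text
clock: 16.9
position: [0.4833, -0.0635, 0.1585]
ee_rot: [0.721, 0.685, -0.076, 0.073]
ft_force: [-1.7, -3.2, 1.5]
grip_width: 0.093
```

Request:
arm_command(targets="3 0 0 0 0 0; 3 0 0 0 0 0; 3 0 0 0 0 0; 0 0 0 0 0 0")

```text
clock: 17.4
position: [0.4838, -0.0543, 0.1565]
ee_rot: [0.72, 0.686, -0.076, 0.072]
ft_force: [-0.5, -1.5, 0.5]
grip_width: 0.091
```

Request:
arm_command(targets="2 0 0 0 0 0; 2 0 0 0 0 0; 2 0 0 0 0 0")

```text
clock: 17.77
position: [0.484, -0.0504, 0.1557]
ee_rot: [0.721, 0.685, -0.077, 0.073]
ft_force: [-1.9, -7.4, 3.5]
grip_width: 0.097
```

Run:
```python
from mv import *
st()
p=manip.camera("scene");save(p,"s13.png",(200,140,320,260),5)
```

```text
t 17.77 pos [ 0.484  -0.0504  0.1557] chute s,y,n [-0.1736 -0.0014  0.0138] F tool [-8.0771 -1.5437 -1.8755] g 0.097
 rot err flat [-0.      0.2129 -0.0012]  tilt [-0.0002  0.0029 -0.0012] j [ 0.438   0.1556 -0.6127  1.9019  0.3219  1.1793 -0.3563]
```

View pics/s13.png

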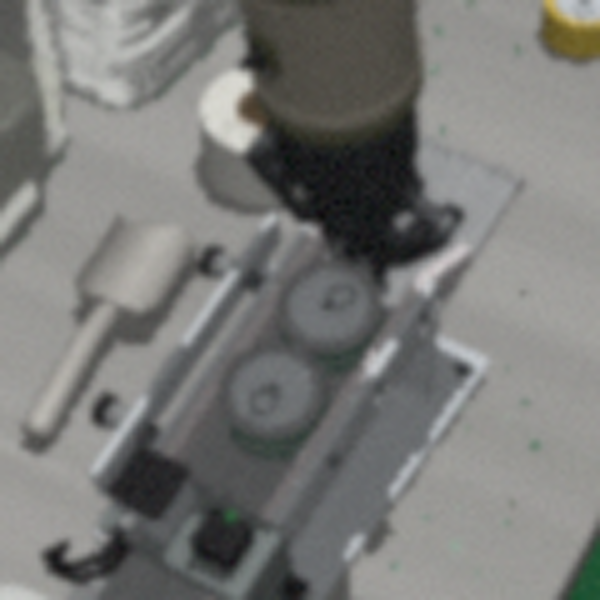

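The tins now touch and both are moving under 8 N. From the first top view I'll estimate where the stop is, to know when to slow down.

Run:
```python
from mv import *
t=manip.camera("top")
for n in(.01,.016,.022):
  for u in((191.6,230.9),(193.6,231)):
    z=.12
    for _ in range(20):
        X=U(Q,ray(t,u,z))[0]; sx=(X[0]-n*np.sin(a))/np.cos(a); z=CH(sx,0,n)[2]
    print(n,u,sx,X[1])
```

```text
0.01 (191.6, 230.9) -0.002911481210909403 -0.00027375837706875494
0.01 (193.6, 231) -0.008695424603492534 -0.00016869765560841875
0.016 (191.6, 230.9) -0.005423328393153046 0.00015362542509135356
0.016 (193.6, 231) -0.011171262727909628 0.0002580320707183407
0.022 (191.6, 230.9) -0.007935175575396636 0.0005810092272514649
0.022 (193.6, 231) -0.013647100852326694 0.0006847617970451017
```

Request:
arm_command(targets="2 0 0 0 0 0; 2 0 0 0 0 0; 2 0 0 0 0 0; 2 0 0 0 0 0; 0 0 0 0 0 0")

```text
clock: 18.5
position: [0.4843, -0.0423, 0.154]
ee_rot: [0.721, 0.685, -0.077, 0.073]
ft_force: [-2.0, -6.6, 3.1]
grip_width: 0.092
```

Request:
arm_command(targets="2 0 0 0 0 0; 2 0 0 0 0 0; 2 0 0 0 0 0; 2 0 0 0 0 0")

```text
clock: 19.0
position: [0.4847, -0.0348, 0.1524]
ee_rot: [0.721, 0.685, -0.077, 0.073]
ft_force: [-1.8, -8.7, 2.8]
grip_width: 0.094
```

Run:
```python
from mv import *
st()
```

```text
t 19.0 pos [ 0.4847 -0.0348  0.1524] chute s,y,n [-0.1577 -0.0013  0.0138] F tool [-9.2023 -1.3632 -0.8943] g 0.094
 rot err flat [-0.0002  0.213  -0.0013]  tilt [-0.0003  0.003  -0.0013] j [ 0.4155  0.1653 -0.6247  1.901   0.3276  1.1814 -0.3937]
```

Request:
arm_command(targets="1 0 0 0 0 0; 1 0 0 0 0 0; 1 0 0 0 0 0")

```text
clock: 19.38
position: [0.4849, -0.0319, 0.1517]
ee_rot: [0.721, 0.685, -0.077, 0.073]
ft_force: [-3.0, -8.5, 3.7]
grip_width: 0.094
```

Request:
arm_command(targets="1 0 0 0 0 0; 1 0 0 0 0 0; 1 0 0 0 0 0")

```text
clock: 19.75
position: [0.485, -0.029, 0.1511]
ee_rot: [0.721, 0.685, -0.077, 0.073]
ft_force: [-1.4, -8.4, 4.2]
grip_width: 0.09
```

Request:
arm_command(targets="0.7 0 0 0 0 0; 0.7 0 0 0 0 0")

```text
clock: 20.0
position: [0.4851, -0.0276, 0.1508]
ee_rot: [0.721, 0.685, -0.077, 0.073]
ft_force: [-1.6, -7.7, 3.4]
grip_width: 0.094
```

Run:
```python
from mv import *
st()
p=manip.camera("scene");save(p,"s14.png",(200,140,320,260),5)
```

```text
t 20.0 pos [ 0.4851 -0.0276  0.1508] chute s,y,n [-0.1503 -0.0013  0.0138] F tool [-8.3123 -1.2186 -1.6863] g 0.094
 rot err flat [-0.0002  0.213  -0.0013]  tilt [-0.0003  0.003  -0.0013] j [ 0.4049  0.1702 -0.6302  1.9002  0.3304  1.1824 -0.4109]
```

View pics/s14.png

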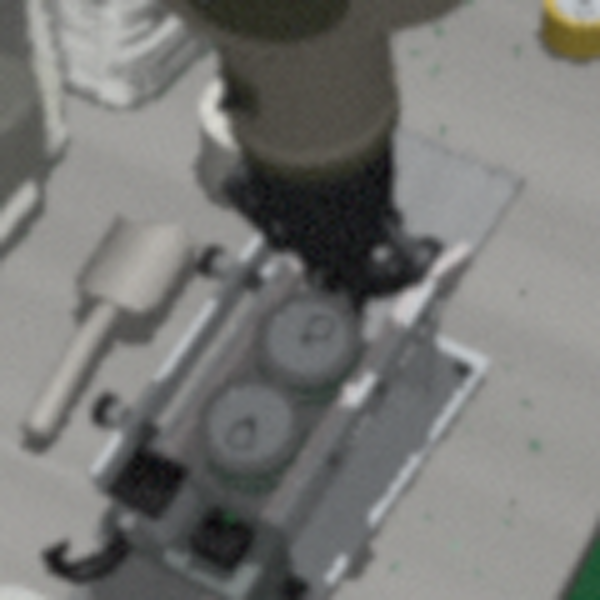

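Request:
arm_command(targets="0.7 0 0 0 0 0; 0.7 0 0 0 0 0; 0.7 0 0 0 0 0")

```text
clock: 20.42
position: [0.4852, -0.0256, 0.1504]
ee_rot: [0.721, 0.685, -0.077, 0.073]
ft_force: [-2.2, -8.0, 3.8]
grip_width: 0.093
```

Request:
arm_command(targets="0.7 0 0 0 0 0; 0.7 0 0 0 0 0; 0.7 0 0 0 0 0")

```text
clock: 20.8
position: [0.4853, -0.0235, 0.1499]
ee_rot: [0.721, 0.685, -0.077, 0.073]
ft_force: [-2.0, -9.0, 3.7]
grip_width: 0.093
```

Request:
arm_command(targets="0.7 0 0 0 0 0; 0.7 0 0 0 0 0")

```text
clock: 21.05
position: [0.4854, -0.0222, 0.1496]
ee_rot: [0.721, 0.685, -0.077, 0.073]
ft_force: [-2.9, -7.4, 4.3]
grip_width: 0.095
```

Request:
arm_command(targets="0.7 0 0 0 0 0; 0.7 0 0 0 0 0")

```text
clock: 21.3
position: [0.4854, -0.0208, 0.1494]
ee_rot: [0.721, 0.685, -0.077, 0.073]
ft_force: [-3.0, -7.0, 4.4]
grip_width: 0.093
```

Run:
```python
from mv import *
st()
```

```text
t 21.3 pos [ 0.4854 -0.0208  0.1494] chute s,y,n [-0.1433 -0.0013  0.0138] F tool [-7.9504 -2.6123 -2.7469] g 0.093
 rot err flat [-0.0002  0.213  -0.0013]  tilt [-0.0004  0.003  -0.0013] j [ 0.3948  0.1752 -0.6352  1.8992  0.3332  1.1835 -0.4273]
```

Request:
arm_command(targets="0.6 0 0 0 0 0; 0.6 0 0 0 0 0")

```text
clock: 21.55
position: [0.4855, -0.0196, 0.1491]
ee_rot: [0.721, 0.685, -0.077, 0.073]
ft_force: [-2.4, -8.1, 3.9]
grip_width: 0.093
```

Request:
arm_command(targets="0.6 0 0 0 0 0; 0.6 0 0 0 0 0")

```text
clock: 21.8
position: [0.4856, -0.0185, 0.1488]
ee_rot: [0.721, 0.685, -0.077, 0.073]
ft_force: [-2.3, -8.5, 4.1]
grip_width: 0.098
```

Request:
arm_command(targets="0.6 0 0 0 0 0; 0.6 0 0 0 0 0")

```text
clock: 22.05
position: [0.4856, -0.0173, 0.1486]
ee_rot: [0.721, 0.685, -0.077, 0.073]
ft_force: [-2.5, -8.4, 4.7]
grip_width: 0.09
```

Request:
arm_command(targets="0.6 0 0 0 0 0; 0.6 0 0 0 0 0")

```text
clock: 22.3
position: [0.4857, -0.0162, 0.1483]
ee_rot: [0.721, 0.685, -0.077, 0.073]
ft_force: [-2.6, -7.7, 4.1]
grip_width: 0.096
```

Request:
arm_command(targets="0.6 0 0 0 0 0; 0.6 0 0 0 0 0")

```text
clock: 22.55
position: [0.4857, -0.015, 0.1481]
ee_rot: [0.721, 0.685, -0.077, 0.073]
ft_force: [-2.2, -8.6, 5.6]
grip_width: 0.095
```

Request:
arm_command(targets="0.6 0 0 0 0 0; 0.6 0 0 0 0 0")

```text
clock: 22.8
position: [0.4858, -0.0139, 0.1479]
ee_rot: [0.721, 0.685, -0.077, 0.073]
ft_force: [-2.4, -8.7, 4.5]
grip_width: 0.088
```

Request:
arm_command(targets="0.5 0 0 0 0 0; 0.5 0 0 0 0 0")

```text
clock: 23.05
position: [0.4858, -0.0129, 0.1477]
ee_rot: [0.721, 0.685, -0.077, 0.073]
ft_force: [-2.4, -8.8, 5.5]
grip_width: 0.091
```

Request:
arm_command(targets="0.5 0 0 0 0 0; 0.5 0 0 0 0 0")

```text
clock: 23.3
position: [0.4859, -0.0125, 0.1476]
ee_rot: [0.721, 0.685, -0.078, 0.073]
ft_force: [-3.1, -10.3, 6.1]
grip_width: 0.094
```

Run:
```python
from mv import *
st()
p=manip.camera("scene");save(p,"s15.png",(200,180,280,260),7)
p=manip.camera("top");save(p,"t15.png",(150,190,310,270),5)
```

```text
t 23.3 pos [ 0.4859 -0.0125  0.1476] chute s,y,n [-0.1348 -0.0013  0.0138] F tool [-11.4584  -2.5912  -3.7056] g 0.094
 rot err flat [-0.0003  0.214  -0.0019]  tilt [-0.0005  0.004  -0.0018] j [ 0.3815  0.1819 -0.6411  1.8974  0.3378  1.1855 -0.4489]
```

View pics/s15.png

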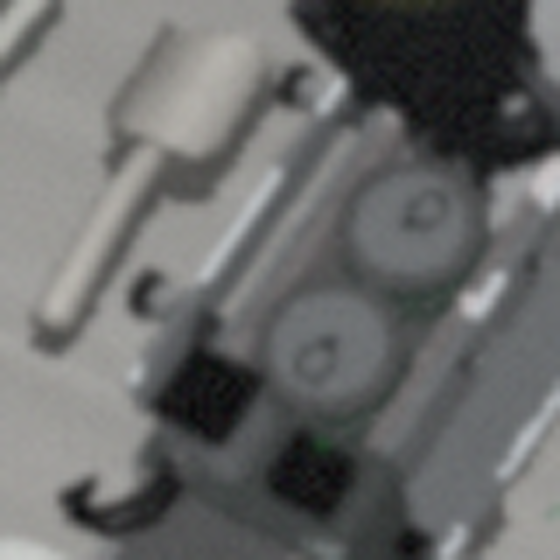

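View pics/t15.png

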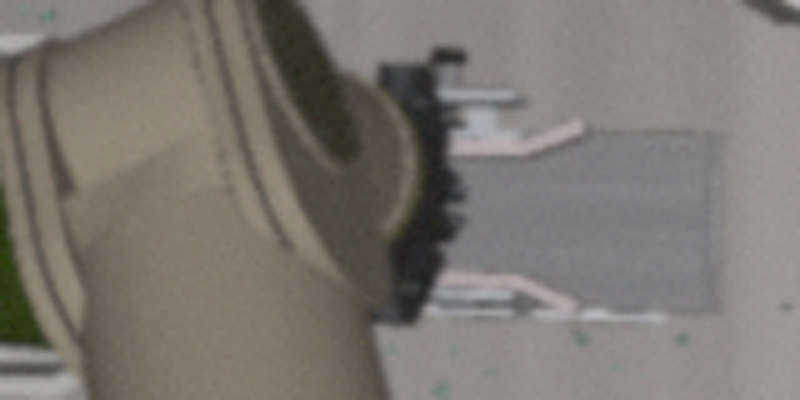

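The last 1.0 mm command moved the tool only 0.4 mm, and the force along the lane rose from about 9 to 11.5 N. The stop has been met, so I'll press in small steps.

Request:
arm_command(targets="0.4 0 0 0 0 0; 0 0 0 0 0 0")

```text
clock: 23.65
position: [0.4858, -0.0125, 0.1476]
ee_rot: [0.721, 0.684, -0.078, 0.074]
ft_force: [-2.9, -11.4, 6.8]
grip_width: 0.09
```

Run:
```python
from mv import *
st()
```

```text
t 23.65 pos [ 0.4858 -0.0125  0.1476] chute s,y,n [-0.1348 -0.0013  0.0138] F tool [-12.7263  -2.2749  -4.2191] g 0.09
 rot err flat [-0.0005  0.2145 -0.0022]  tilt [-0.0007  0.0045 -0.0022] j [ 0.3811  0.1821 -0.641   1.8973  0.3383  1.1859 -0.4498]
```

Request:
arm_command(targets="0.5 0 0 0 0 0; 0 0 0 0 0 0")

```text
clock: 23.9
position: [0.4859, -0.0124, 0.1476]
ee_rot: [0.721, 0.684, -0.078, 0.074]
ft_force: [-3.6, -13.2, 7.7]
grip_width: 0.093
```

Run:
```python
from mv import *
st()
```

```text
t 23.9 pos [ 0.4859 -0.0124  0.1476] chute s,y,n [-0.1347 -0.0013  0.0138] F tool [-14.7155  -2.8603  -4.6155] g 0.093
 rot err flat [-0.0005  0.2151 -0.0027]  tilt [-0.0008  0.0051 -0.0026] j [ 0.3805  0.1823 -0.641   1.8971  0.3389  1.1863 -0.451 ]
```

Request:
arm_command(targets="0.3 0 0 0 0 0; 0 0 0 0 0 0; 0 0 0 0 0 0")

```text
clock: 24.28
position: [0.4859, -0.0124, 0.1475]
ee_rot: [0.721, 0.684, -0.078, 0.074]
ft_force: [-2.8, -13.8, 8.9]
grip_width: 0.092
```

Run:
```python
from mv import *
st()
```

```text
t 24.27 pos [ 0.4859 -0.0124  0.1475] chute s,y,n [-0.1347 -0.0013  0.0138] F tool [-15.5342  -2.0254  -5.6815] g 0.092
 rot err flat [-0.0006  0.2154 -0.0028]  tilt [-0.0009  0.0054 -0.0028] j [ 0.3802  0.1824 -0.6409  1.8971  0.3393  1.1865 -0.4517]
```

The front tin is firmly on the stop: total push 15.5 N against about 9.5 N of drag, with no movement. Backing off gently.

Request:
arm_command(targets="-0.7 0 0 0 0 0; -0.8 0 0 0 0 0; -1 0 0 0 0 0; -2 0 0 0 0 0; -4 0 0 0 0 0")

```text
clock: 24.9
position: [0.4857, -0.0168, 0.1486]
ee_rot: [0.72, 0.686, -0.076, 0.072]
ft_force: [0.4, 0.5, 0.4]
grip_width: 0.094
```

Request:
arm_command(targets="-8 0 0 0 0 0; -10 0 0 0 0 0; -10 0 -5 0 0 0; -10 0 -15 0 0 0; -20 0 -20 0 0 0")

```text
clock: 25.52
position: [0.4831, -0.0657, 0.2012]
ee_rot: [0.72, 0.686, -0.076, 0.073]
ft_force: [0.9, -0.2, 0.3]
grip_width: 0.093
```

Request:
arm_command(targets="-30 0 -25 0 0 0; -40 0 -25 0 0 0; -40 0 -20 0 0 0; -30 0 -10 0 0 0; 0 0 0 0 0 0")

```text
clock: 26.15
position: [0.4771, -0.1881, 0.3097]
ee_rot: [0.722, 0.684, -0.076, 0.074]
ft_force: [1.7, 0.9, 0.0]
grip_width: 0.092
```

Run:
```python
from mv import *
st()
c=manip.camera("scene");save(c,"s16.png",(190,130,330,270),5)
t=manip.camera("top");save(t,"t16.png",(150,190,310,270),5)
```

```text
t 26.15 pos [ 0.4771 -0.1881  0.3097] chute s,y,n [-0.3405 -0.0014  0.1357] F tool [ 0.941   1.6859 -0.2432] g 0.092
 rot err flat [ 0.0026  0.212  -0.0037]  tilt [ 0.0022  0.002  -0.004 ] j [ 0.6196  0.0414 -0.482   1.6748  0.2331  1.4132  0.0495]
```

View pics/s16.png

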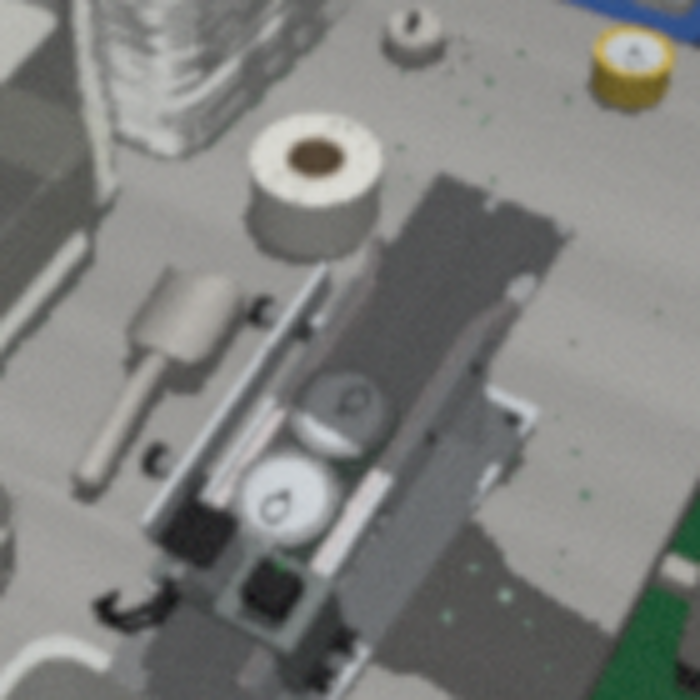

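View pics/t16.png

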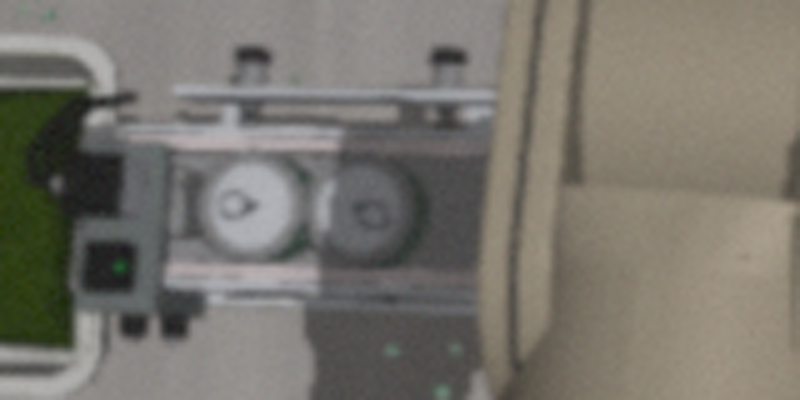

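Run:
```python
from mv import *
t=manip.camera("top");c=manip.camera("scene")
for nm,cam,us in(("top",t,[(150+252/5-.5,190+208/5-.5),(150+371/5-.5,190+210/5-.5)]),("scene",c,[(190+290/5-.5,130+499/5-.5),(190+342/5-.5,130+411/5-.5)])):
  o=[]
  for u in us:
    z=.12
    for _ in range(20):
        X=U(Q,ray(cam,u,z))[0]; sx=(X[0]-.032*np.sin(a))/np.cos(a); z=CH(sx,0,.032)[2]
    o.append((sx,X[1]))
  print(nm,np.array(o),"spacing",np.hypot(*(np.array(o[0])-o[1])))
st()
```

```text
top [[-0.0354  0.0012]
 [-0.1007  0.0004]] spacing 0.06528049331549579
scene [[-0.0332  0.0047]
 [-0.0923  0.0013]] spacing 0.05914412824918313
t 26.35 pos [ 0.4772 -0.1846  0.3073] chute s,y,n [-0.3366 -0.0013  0.134 ] F tool [0.3761 0.806  1.2345] g 0.094
 rot err flat [-0.0002  0.2107  0.0019]  tilt [0.     0.0007 0.0019] j [ 0.6166  0.0426 -0.4856  1.6786  0.2328  1.4122  0.0479]
```

The eyeballed centres scatter because of the arm's shadow. I'll move the arm away for a clean picture.

Request:
arm_command(targets="-40 20 0 0 0 0; -45 20 0 0 0 0; -45 20 0 0 0 0; -45 20 0 0 0 0; -40 10 0 0 0 0")

```text
clock: 26.98
position: [0.5576, -0.4005, 0.3518]
ee_rot: [0.72, 0.686, -0.076, 0.072]
ft_force: [0.5, 0.3, 0.1]
grip_width: 0.093
```

Request:
arm_command(targets="0 0 0 0 0 0; 0 0 0 0 0 0; 0 0 0 0 0 0")

```text
clock: 27.35
position: [0.557, -0.3985, 0.3525]
ee_rot: [0.72, 0.686, -0.076, 0.073]
ft_force: [-0.4, 0.9, -0.0]
grip_width: 0.093
```

Run:
```python
from mv import *
t=manip.camera("top");c=manip.camera("scene")
save(t,"t17.png",(170,200,250,260),9); save(c,"s17.png",(210,180,290,260),7)
def tinfit(c,s0,y0=0):
    g=cv2.GaussianBlur(cv2.cvtColor(c["frame"],cv2.COLOR_RGB2GRAY).astype(np.float32),(0,0),.7)
    A=np.linspace(0,2*np.pi,72,endpoint=False)
    def samp(s,y,r):
        X=np.array([CH(s+r*np.cos(b),y+r*np.sin(b),.032) for b in A]); uv=proj(c,W(Q,X)).astype(np.float32)
        return cv2.remap(g,uv[:,0].reshape(-1,1),uv[:,1].reshape(-1,1),cv2.INTER_LINEAR).mean()
    return max((samp(s,y,.0245)-samp(s,y,.031),s,y) for s in s0+np.arange(-.01,.0101,.001) for y in y0+np.arange(-.006,.0061,.001))
for cam in(t,c):
    A=tinfit(cam,-.034);B=tinfit(cam,-.096);print(A,B,np.hypot(A[1]-B[1],A[2]-B[2]))
for n in["filled_tray","label_roll","counter","scoop","ties"]:
    r=manip.search_frame(t,n); print(n,c2w(t,r[0]["xyz"]) if r else None)
```

```text
(np.float32(19.985977), np.float64(-0.03500000000000001), np.float64(0.0)) (np.float32(21.84787), np.float64(-0.09500000000000001), np.float64(0.0)) 0.060000000000000005
(np.float32(37.13105), np.float64(-0.031000000000000014), np.float64(0.002)) (np.float32(26.21698), np.float64(-0.09200000000000001), np.float64(0.002)) 0.061
filled_tray [0.4922 0.3262 0.0397]
label_roll [ 0.6487 -0.2272  0.0522]
counter [ 0.672  -0.4239  0.0219]
scoop [ 0.6609 -0.0746  0.0121]
ties None
```

View pics/t17.png

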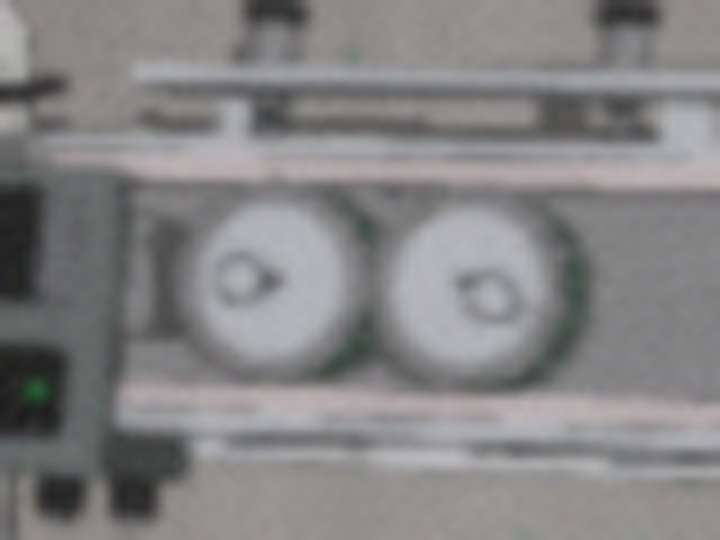

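View pics/s17.png

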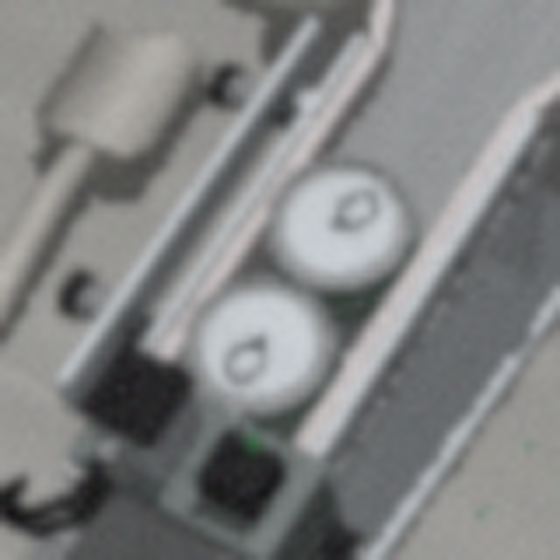

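The tins lie flat and touch: centres 60 to 61 mm apart, lateral offset 2 mm or less. The front tin is against the blade and the pin is no longer visible. The bystanders found by the search are within about 2 mm of their starting positions, and the ties tub sits far from the arm's path. Handing in.

```bash
python3 -c "
from workcell import manip
print(manip.hand_in())"
```

```text
the job is handed in; nothing more can be done
None
```

I laid the loose green-banded tin flat on the chute head, let go of it, and pushed it down the lane with the shut fingers. It met the front tin and drove it onto the escapement stop. I handed the job in at about 27.5 s of the 72 s.

- **Stop felt:** the force rose from about 9 N of drag to 15.5 N with no further movement. That puts roughly 6 N on the stop by my estimate, below the 10 N where its spring gives way. I then backed the fingers off gently.
- **Tins:** fits in both camera pictures put the centres 60 and 61 mm apart and within 2 mm of the lane's centre line, with both tins lying flat. Rougher eyeballed centres taken earlier, with the arm's shadow over the tins, had given 59 and 65 mm.
- **Feeler:** the front tin sits at the blade and the red pin is hidden behind it. The pin's travel is judged only from this and the felt stop; I did not measure it directly.
- **Bystanders:** the tray, label roll, counter and scoop were found within about 2 mm of where they started. The final search did not find the ties tub, so that check is missing; the arm never went near it.

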